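# Squeeze kitchen tweezers to the gauge's gap and hold

### The job

Take the gap gauge with the narrow tongue out of the rack and stand it fully home in the slot of the tweezer stand, then let go of it. Then squeeze the sprung tweezers by their ridged grip pads until their tips are as far apart as the gauge's tongue is wide (18 mm), one tip in line with each edge of the tongue, never letting the tips close right up, and finish while still squeezing, holding that gap steady so that I can fit the jar's spring clip between the tips. Leave the wide gauge, the jar and everything else on the board where they are.

Things in the scene. Friction and masses are not known exactly. Their poses are not given: they have to be found in the camera images.
- stand: fixed wooden stand on the walnut board (its top 20 mm above the counter): base 250 (x) x 90 (y) x 18 mm, origin under its middle, on the board. At its -x end a steel clamp post 103 mm tall holds the butt of the tweezers, which lie level, tips to +x, mid-height 85 mm above the origin; at the +x end a block 40 x 80 mm, 45 mm tall, has the slot in its top
- slot_mouth (a point): centre of the slot's mouth, on top of the stand's block (90 mm along +x from the stand's origin, 45 mm up), axes as the stand's. Slot 9 mm (x) x 47 mm (y), 28 mm deep, chamfered. A gauge fully home stands on the slot's floor: its middle 12 mm above this point, its tongue 7 to 52 mm above it, 30 mm beyond the tweezer tips
- tweezer_mid (a point): midway between the two ridged grip pads of the tweezers, half-way up the strips; axes as the stand's. The legs close along its y. Across the outsides of the pads the tweezers measure 42 mm at rest and about 25 mm when the tip gap is 18 mm; one mm at the pads is 1.5 mm at the tips
- leg_left: left leg of the sprung tweezers, an upright steel strip 150 x 3 x 14 mm (9 mm tall at the tip). Origin at its pivot in the post, 6 mm to the stand's +y side; own x along the leg. Ridged grip pad on its outside, 24 mm long, 100 mm from the pivot. Splays out 0.117 rad at rest, swings in up to 0.145 rad, each leg on its own, against a spring of 6 N m/rad (5 N on the pad at 18 mm tip gap)
- leg_right: right leg of the sprung tweezers, an upright steel strip 150 x 3 x 14 mm (9 mm tall at the tip). Origin at its pivot in the post, 6 mm to the stand's -y side; own x along the leg. Ridged grip pad on its outside, 24 mm long, 100 mm from the pivot. Splays out 0.117 rad at rest, swings in up to 0.145 rad, each leg on its own, against a spring of 6 N m/rad (5 N on the pad at 18 mm tip gap)
- tip_left (a point): inner face of the left leg's tip, half-way up. The tip gap is the distance between the two tip points: 44 mm at rest, 18 mm wanted
- tip_right (a point): inner face of the right leg's tip, half-way up
- gauge_narrow: the narrow gauge (see its centre point), origin in the middle of its bottom edge; x through its thickness, y along its width, z up
- gauge_narrow_center (a point): flat steel gap gauge, upright, 6 mm thick (x), 80 mm tall, 80 to 150 g: foot 44 mm wide (y), 35 mm tall, above it a narrow tongue 18 mm wide, 45 mm tall. Stands 28 mm deep in either slot of the rack. The one to use. This point: its middle, 40 mm above its bottom; the tongue's middle, to be gripped across the 18 mm width, is 17.5 mm higher
- gauge_wide_center (a point): flat steel gap gauge, upright, 6 mm thick (x), 80 mm tall, 80 to 150 g: foot 44 mm wide (y), 35 mm tall, above it a wide tongue 30 mm wide, 45 mm tall. Stands 28 mm deep in either slot of the rack. Not to be used: stays in the rack. This point is its middle, 40 mm above its bottom
- rack: fixed wooden gauge rack, 115 mm (x) by 80 mm (y) by 45 mm tall, origin under its middle, on the board; two slots like the stand's, at x = -27.5 and +27.5 mm, each 47 mm along y
- jar: empty glass jar with glass lid and steel clamps, 84 mm across and 107 mm tall, origin under its middle; a bystander
- salt_pot: white ceramic salt pot with a knob lid, 76 mm across, 72 mm tall, origin under its middle; a bystander
- clip: small steel jar clip, 40 by 16 by 18 mm, lying on the board, origin under its middle; a bystander
- spatula: spatula with wooden handle and grey silicone blade, 240 mm long, 12 mm thick, lying on the board; a bystander
Things that resemble listed ones, but are neither listed nor needed, are in the scene too. What is shaped like the gauge_narrow but orange or purple is not meant.

How it is judged:
By the outcome, as a careful person would: the job done as asked, in the order asked, and still so for the second after the job is handed in, while the arm keeps its last pose, push and grip.
It also fails if it takes over 46 s, if anything falls off the work surface, if the arm or the gripper's body presses on something with over 40 N, if the wrist force passes 120 N, or if a joint passes its speed limit or range.

### The arm

A 6-joint arm with a two-finger parallel gripper is mounted at the origin on the work surface. World frame = base frame: x ahead of the robot, y to its left, z up, the work surface at z = 0. Lengths are in m, angles in rad, forces in N, time in s.
With the tool pointing down it reaches from about 0.375 to 0.9 m from the base axis. Payload 3.1 kg.
Tool frame: the origin (TCP) lies at the centre of the arm's flange, where the gripper is bolted on; the fingertips stand tip_reach ahead of it and the grasp point (between the pads) lies 164 mm ahead of it (tip_reach is the distance from the TCP to the fingertips, in m); z points along the fingers, y is the direction in which the jaws open and shut (so a half turn about z gives the same grasp; the last joint's range is limited). The gripper opens to 87 mm and grips with 3 to 60 N. Pads are 19 mm wide; open, the fingers measure 117 mm over their backs; the gripper's body (75 mm by 190 mm) begins 51 mm behind the grasp point.
Start: joints at [-1.506, 0.527, 1.433, -0, 1.181, -0.178], TCP at [0.15, -0.607, 0.405] pointing down, gripper open.
Joint ranges: [-3.08, 3.08], [-0.75, 2.2], [0.22, 2.44], [-1.43, 4.57], [0, 2.65], [-2.85, 2.85]. Speed limits (rad/s): [2.79, 2.79, 3.14, 3.14, 3.14, 3.14].

### API

Orientations are given as a unit quaternion [x, y, z, w].
In Python, from rig import get_obs, camera, hand_in, tip_reach gives the robot as it stands. The module is installed in compiled form; this text tells all that it offers.
- The arm moves only by the tool servo_tool, never from a script. Its argument "steps" is one flat list of numbers, 5 for each row, row after row: the finger opening in m, from 0 to 0.087, then the shift along the tool's x, y, z in m, then the turn about the tool's z in rad. A call has 1 to 12 rows; each row is the pose to reach, as a shift and turn from the pose commanded when the call began, along the tool's axes at that moment; what a row does not reach only later rows make up. A row lasts 1/8 s, in which the tool goes at most 62.5 mm and 10.7 degrees, less where a joint would pass 70% of its speed; a pose out of reach is approached as far as the arm can. A call with a gripper value outside its range is refused whole. The fingers move at their own pace and stop on an object; "force" is the grip in N (left out, the last holds). Time passes only in rows, so rows that repeat a pose let the fingers close. It gives the time, the measured TCP pose, the force and the opening at its end, in the units of the state.
- get_obs(): the state, without advancing time (a new reading comes with each control period).
- camera(name): name is "side" or "top"; returns a dict with "pixels" (480x640x3 uint8, blue, green, red), "vertical_fov" (degrees; the focal length in pixels is half the picture's height over the tangent of half this angle, whatever the lens; pixels are square), "cx", "cy" (the principal point, pixels), "T" (4x4, takes a point from camera to world coordinates). Camera axes: x right, y up, looking along -z (the intrinsics and any distortion apply to the point x, -y, -z); pixel columns grow to the right and rows downward; lengths in m; the calibration is good to about 2 mm. A picture is of the moment at which its call begins. There is no depth.
- hand_in(): hands the job in, once; it reports no verdict.
The state is a dict: "time": time; "q": joint angles; "joint_velocities": joint speeds; "joint_torque": joint torques, N m; "position": TCP position; "tool_rot": TCP orientation; "ft_force": force on the tool from outside, world axes, zero at the start; "moment": the same for the moment, N m; "grip_width": finger opening in m.
Only numpy, scipy, OpenCV 4.12 (cv2) and the standard library are available. Lean on these libraries where they do the work, as an engineer would, in place of code of your own. Each camera call takes 0.05 s, during which the arm holds its last target.

## Working session

There is one attempt and no reset: what is moved stays moved. The work goes in short steps, Python scripts to look and compute and a tool call to move; the robot and the scene stay as the last step left them, time stands still between calls to the robot, and variables do not carry over. Pictures are saved under pics/ and viewed, and the job is handed in when it is done.

Besides the shell and the picture viewer there is one more tool, called after "Request:" in YAML: its name, and indented under it one key for each argument. servo_tool: Moves the arm, as the interface text tells. Its arguments: {"type":"object","properties":{"steps":{"type":"array"},"force":{"type":"number"}},"required":["steps"]}

```bash
mkdir -p pics
cat > h.py <<'E'
import numpy as np,cv2
from rig import get_obs,camera,tip_reach
def K(c):
    f=240/np.tan(np.radians(c["vertical_fov"])/2); return f
def ray(c,u,v):
    f=K(c);d=np.array([(u-c["cx"])/f,-(v-c["cy"])/f,-1.]);T=np.array(c["T"]);return T[:3,3],T[:3,:3]@d
def onz(c,u,v,z):
    o,d=ray(c,u,v);return o+d*(z-o[2])/d[2]
def proj(c,p):
    T=np.array(c["T"]);q=T[:3,:3].T@(np.array(p)-T[:3,3]);f=K(c);return np.array([c["cx"]+f*q[0]/-q[2],c["cy"]-f*q[1]/-q[2]])
def tri(c1,p1,c2,p2):
    o1,d1=ray(c1,*p1);o2,d2=ray(c2,*p2)
    A=np.stack([d1,-d2],1);s=np.linalg.lstsq(A,o2-o1,rcond=None)[0];a=o1+d1*s[0];b=o2+d2*s[1];return (a+b)/2,np.linalg.norm(a-b)
E
python3 - <<'E'
from h import *
import pickle
cs={}
for n in("top","side"):
    c=camera(n);cs[n]=c;cv2.imwrite(f"pics/{n}0.png",c["pixels"]);print({k:v for k,v in c.items() if k!="pixels"})
pickle.dump(cs,open("c0.pkl","wb"))
print(get_obs(),tip_reach if not callable(tip_reach) else tip_reach())
E
```

```text
{'vertical_fov': 47.41287637916187, 'cx': 316.13051346806697, 'cy': 232.11535538681127, 'T': array([[-0.00772057,  0.99549199, -0.09453087,  0.43273893],
       [-0.99983595, -0.00613602,  0.01704153, -0.11082845],
       [ 0.01638467,  0.09464693,  0.99537606,  1.13011774],
       [ 0.        ,  0.        ,  0.        ,  1.        ]])}
{'vertical_fov': 44.30100777104037, 'cx': 320.81107832411146, 'cy': 249.6549780047793, 'T': array([[ 0.69631256,  0.36255014, -0.61944024, -0.17073107],
       [-0.717526  ,  0.33061427, -0.61306659, -0.82563017],
       [-0.0174716 ,  0.87135045,  0.49035002,  0.65671713],
       [ 0.        ,  0.        ,  0.        ,  1.        ]])}
{'time': 0.1, 'q': array([-1.50651875e+00,  5.28373044e-01,  1.43378038e+00, -2.86559629e-05,
        1.18145038e+00, -1.78485306e-01]), 'joint_velocities': array([-0.00046678, -0.00235313, -0.00222174,  0.00027268, -0.00029386,
       -0.00094838]), 'joint_torque': array([-4.61869713e-04, -4.40987027e+01, -1.77150822e+01,  6.35429774e-02,
        5.33907360e-02, -3.00231306e-05]), 'position': array([ 0.15025442, -0.60634249,  0.40386728]), 'tool_rot': array([ 9.92641151e-01,  1.21088953e-01,  4.41622047e-05, -1.00468791e-03]), 'ft_force': array([ 0.37575446, -1.26338427, -0.22913317]), 'moment': array([0.00281274, 0.02237573, 0.01710281]), 'grip_width': 0.08702647369826888} 0.1822
```

View pics/top0.png

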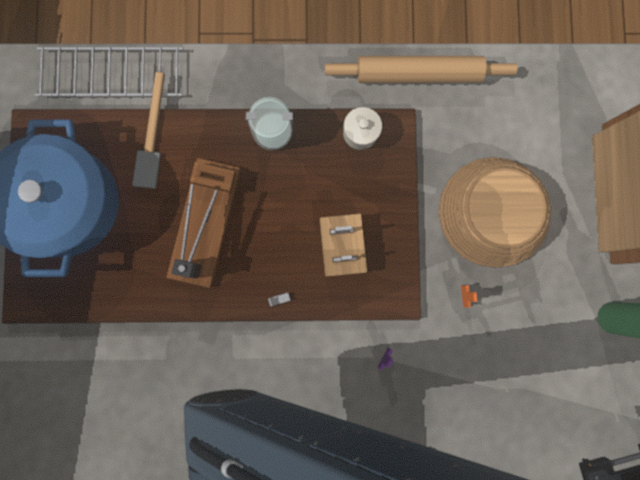

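View pics/side0.png

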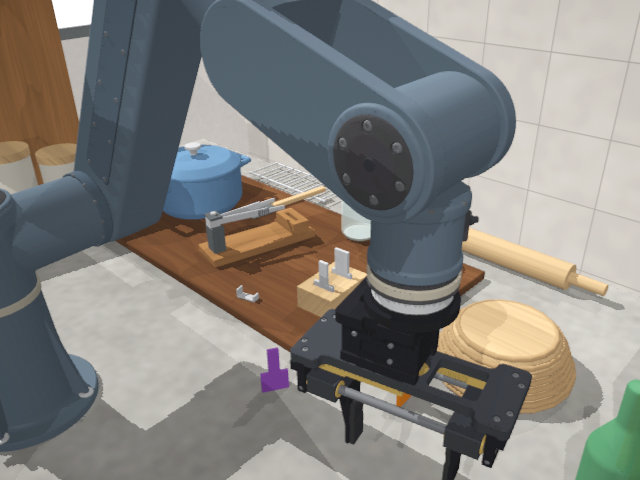

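Run:
```python
from h import *
import pickle
cs=pickle.load(open("c0.pkl","rb"))
t=cs["top"]["pixels"];s=cs["side"]["pixels"]
cv2.imwrite("pics/cropt.png",np.hstack([cv2.resize(t[145:295,160:245],None,fx=4,fy=4,interpolation=cv2.INTER_CUBIC),cv2.resize(t[205:285,310:375],None,fx=6,fy=6,interpolation=cv2.INTER_CUBIC)[:, :].copy() if 0 else cv2.resize(t[205:280,310:380],(400,600),interpolation=cv2.INTER_CUBIC)]))
cv2.imwrite("pics/crops.png",cv2.resize(s[180:330,190:390],None,fx=4,fy=4,interpolation=cv2.INTER_CUBIC))
```

```text
(no output)
```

View pics/cropt.png

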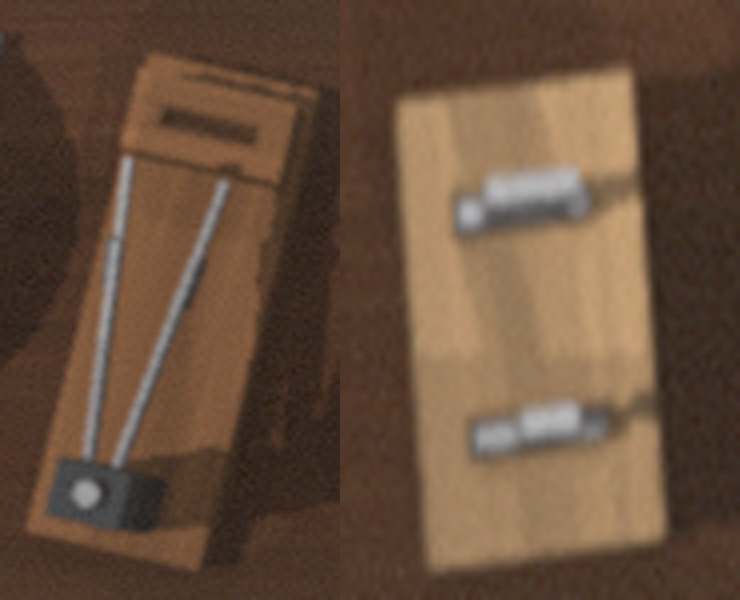

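View pics/crops.png

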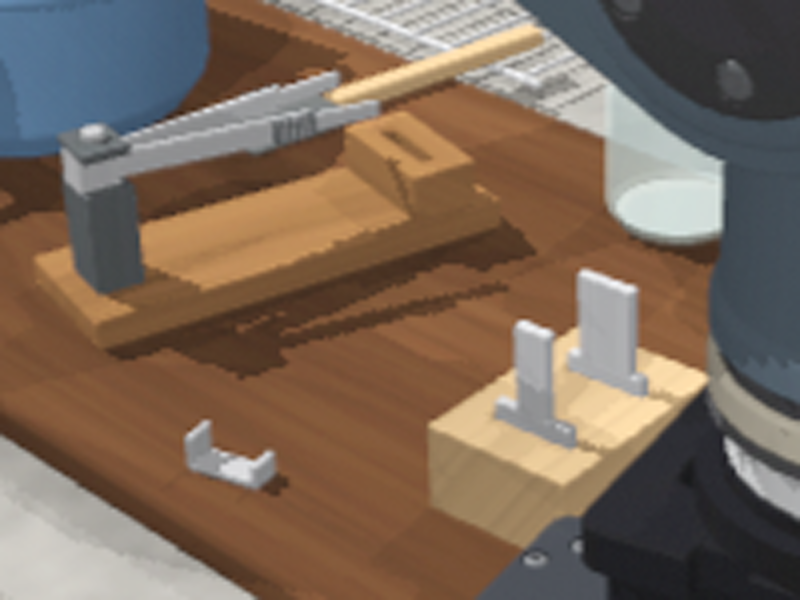

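Run:
```python
from h import *
import pickle
cs=pickle.load(open("c0.pkl","rb"))
T=cs["top"];S=cs["side"];t=T["pixels"].astype(int);s=S["pixels"].astype(int)
# rack: 
hsv=cv2.cvtColor(T["pixels"],cv2.COLOR_BGR2HSV)
m=np.zeros((480,640),np.uint8);m[205:285,310:380]=((hsv[205:285,310:380,2]>110)).astype(np.uint8)*255
m=cv2.morphologyEx(m,cv2.MORPH_CLOSE,np.ones((5,5)))
c=max(cv2.findContours(m,0,2)[0],key=cv2.contourArea)
r=cv2.minAreaRect(c);b=cv2.boxPoints(r);P=np.array([onz(T,u,v,.065) for u,v in b]);print("rack",r);print(P.round(4),P.mean(0),[np.linalg.norm(P[i]-P[i-1]).round(4) for i in range(4)])
# side bright gauge
sat=s.max(2)-s.min(2)
g=((sat<30)&(s.min(2)>110)).astype(np.uint8)*255
n,l,st,ce=cv2.connectedComponentsWithStats(g[225:330,290:375])
for i in range(1,n):
    if st[i,4]>20:
        print("side",st[i],ce[i])
        cc=max(cv2.findContours((l==i).astype(np.uint8),0,2)[0],key=cv2.contourArea);print((cv2.approxPolyDP(cc,1.5,True)[:,0]+[290,225]).tolist())
sat=t.max(2)-t.min(2)
g=((sat<25)&(t.min(2)>100)).astype(np.uint8)
n,l,st,ce=cv2.connectedComponentsWithStats(g[205:285,310:375])
for i in range(1,n):
    if st[i,4]>8: 
        pts=np.argwhere(l==i)[:,::-1]+[310,205];print("top",st[i],ce[i]+[310,205],cv2.minAreaRect(pts.astype(np.float32)))
# stand block top / slot
gray=cv2.cvtColor(T["pixels"],cv2.COLOR_BGR2GRAY)
np.set_printoptions(linewidth=250)
print(gray[168:182,194:230])
```

```text
rack ((342.64849853515625, 244.4851531982422), (59.801734924316406, 42.38858413696289), 84.2894058227539)
[[ 0.564  -0.1341  0.065 ]
 [ 0.5719 -0.2172  0.065 ]
 [ 0.455  -0.227   0.065 ]
 [ 0.4475 -0.1447  0.065 ]] [ 0.50958068 -0.18074432  0.065     ] [np.float64(0.117), np.float64(0.0834), np.float64(0.1173), np.float64(0.0826)]
side [ 52   0  29  16 403] [66.85856079  6.61042184]
[[342, 225], [342, 232], [352, 239], [362, 240], [370, 237], [370, 225]]
side [ 42  22  20  32 417] [51.4676259  37.84172662]
[[336, 247], [334, 249], [335, 266], [332, 268], [332, 271], [351, 278], [351, 274], [348, 272], [349, 252]]
side [ 24  35  20  32 318] [33.28616352 51.42138365]
[[320, 260], [318, 262], [319, 279], [315, 279], [314, 284], [333, 291], [333, 286], [327, 283], [328, 263]]
side [77 41  8 21 83] [80.81927711 52.20481928]
[[368, 266], [368, 279], [374, 286], [374, 276]]
side [81 64  4 10 25] [82.76 67.96]
[[371, 289], [374, 298], [374, 291]]
top [ 20  21  24   8 100] [341.57 229.1 ] ((341.31097412109375, 229.29876708984375), (5.742440223693848, 23.08019256591797), 83.6598129272461)
top 
[... 1504 characters left out ...]
85  81  78  71  76  71  68  66  65  56  58  55  59  62  58  58  56  57  65  64  64  64  83  94  96  99  95  98]
 [109 100 102  99  99  98  99  98  96  95  91  90  86  84  86  73  73  74  70  63  59  59  60  56  57  57  62  63  66  69  84  96 100  97  98 100]
 [108 106 100 103 102 105 104  98 101  95 103 102 101  94  96  90  85  88  83  76  70  71  66  66  58  64  56  60  59  64  82  95  97  99  97 100]
 [ 98 103 100 104 104 105 105 104 105 104 101 104 102 100  99 100 100  98  97  95  94  87  80  79  79  72  68  63  60  72  85  95 101  94  97  96]
 [100 102 101 102 102 103 104 102 105 101 104 102 102 101 103 106 101 106 104 100 102 101  96  91  91  93  88  81  83  80  95  96 100  96  95 101]]
```

Run:
```python
from h import *
import pickle
cs=pickle.load(open("c0.pkl","rb"))
T=cs["top"];S=cs["side"]
gray=cv2.cvtColor(T["pixels"],cv2.COLOR_BGR2GRAY).astype(float)
w=np.clip(85-gray,0,None);m=np.zeros_like(w);m[170:182,198:226]=1
w*=m; 
ys,xs=np.nonzero(w>0);ww=w[ys,xs];cx,cy=(xs*ww).sum()/ww.sum(),(ys*ww).sum()/ww.sum()
r=cv2.minAreaRect(np.stack([xs,ys],1).astype(np.float32));print(cx,cy,r)
for q in((cx,cy),r[0]): print("slot",onz(T,*q,.083))
b=cv2.boxPoints(r);P=np.array([onz(T,*p,.083) for p in b])
for i in range(4):
    d=P[i]-P[i-1];print("slot edge",np.linalg.norm(d),np.arctan2(d[1],d[0]))
cr=lambda x,y:(160+x/4-.375,145+y/4-.375)
base=[(28,530),(200,570),(318,90),(152,53)]
P=np.array([onz(T,*cr(*p),.038) for p in base]);print(P.round(4),P.mean(0))
for i in range(4):
    d=P[i]-P[i-1];print("base edge",np.linalg.norm(d),np.arctan2(d[1],d[0]))
# rack pred
def R(a):return np.array([[np.cos(a),-np.sin(a)],[np.sin(a),np.cos(a)]])
c=np.array([.5096,-.1807]);a=.09
for name,xx in(("narrow",-.0275),("wide",.0275)):
    for z in(.117,.072):
        for yy in(-.009,.009):
            p=c+R(a)@[xx,yy];print(name,z,yy,p.round(4),proj(T,[*p,z]).round(1),proj(S,[*p,z]).round(1))
```

```text
211.0472040668119 175.94916485112563 ((211.60585021972656, 176.02352905273438), (25.489330291748047, 5.857122898101807), 12.52880859375)
slot [0.64274858 0.07402309 0.083     ]
slot [0.64259761 0.07294249 0.083     ]
slot edge 0.04940802378950691 1.3447180019738625
slot edge 0.011469988585760376 -0.20309152687069928
slot edge 0.049459477992234956 -1.7969242863156
slot edge 0.011466466799341263 2.934019860099225
[[0.4486 0.1677 0.038 ]
 [0.4282 0.0824 0.038 ]
 [0.6697 0.0255 0.038 ]
 [0.689  0.1095 0.038 ]] [0.55889313 0.09625906 0.038     ]
base edge 0.24735966469469597 2.904102001863762
base edge 0.08762356805848337 -1.8057262721795198
base edge 0.24805474619721127 -0.23182998889725284
base edge 0.08622399422297329 1.3439233979215692
narrow 0.117 -0.009 [ 0.483  -0.1921] [350.8 256.5] [326.4 262.9]
narrow 0.117 0.009 [ 0.4814 -0.1742] [341.1 257.5] [318.7 259.9]
narrow 0.072 -0.009 [ 0.483  -0.1921] [348.9 257.7] [326.8 284.1]
narrow 0.072 0.009 [ 0.4814 -0.1742] [339.7 258.6] [319.1 280.9]
wide 0.117 -0.009 [ 0.5378 -0.1872] [347.7 227.2] [344.9 250.9]
wide 0.117 0.009 [ 0.5362 -0.1693] [338.1 228.1] [337.2 248. ]
wide 0.072 -0.009 [ 0.5378 -0.1872] [346.  229.6] [344.8 271.6]
wide 0.072 0.009 [ 0.5362 -0.1693] [336.8 230.5] [337.3 268.6]
```

Candidates: the narrow grey gauge in the rack is at side (323,275) and top (345,258). The wide grey one is at side (342,262) and top (342,229). Outside the rack there is a purple one at side (274,370) and an orange one at top (470,296). The crop shows the grey one nearer the robot has the narrow tongue, so I choose that. First I move above it.

Request:
servo_tool:
  steps: [0.087,0.053,-0.0414,0,0.08,0.087,0.106,-0.083,0,0.153,0.087,0.159,-0.124,0,0.153,0.087,0.212,-0.166,0.01,0.153,0.087,0.265,-0.207,0.02,0.153,0.087,0.318,-0.248,0.04,0.153,0.087,0.371,-0.29,0.06,0.153,0.087,0.424,-0.331,0.07,0.153,0.087,0.424,-0.331,0.075,0.153,0.087,0.424,-0.331,0.075,0.153,0.087,0.424,-0.331,0.075,0.153,0.087,0.424,-0.331,0.075,0.153]
  force: 30

```text
time: 1.6
position: [0.4818, -0.1846, 0.3301]
tool_rot: [0.999, 0.044, 0.0, 0.0]
ft_force: [-0.3, -0.5, 0.1]
grip_width: 0.087
```

```bash
cat >> h.py <<'E'
def st():
    o=get_obs();x,y,z,w=o["tool_rot"];yaw=2*np.arctan2(y,x);yaw=(yaw+np.pi)%(2*np.pi)-np.pi
    print("t",o["time"],"pos",o["position"].round(4),"yaw",round(yaw,4),"zw",round(z,4),round(w,4),"F",o["ft_force"].round(1),"M",o["moment"].round(2),"g",round(o["grip_width"],4));return o,yaw
def to(o,yaw,p,tyaw=None):
    d=np.array(p)-o["position"];print("tool d",round(d[0]*np.cos(yaw)+d[1]*np.sin(yaw),4),round(d[0]*np.sin(yaw)-d[1]*np.cos(yaw),4),round(-d[2],4),"turn",None if tyaw is None else round(yaw-tyaw,4))
def snap(tag,cropT=None,cropS=None,k=4):
    import pickle;cs={}
    for n,b in(("top",cropT),("side",cropS)):
        c=camera(n);cs[n]=c;p=c["pixels"]
        if b: p=cv2.resize(p[b[1]:b[3],b[0]:b[2]],None,fx=k,fy=k,interpolation=cv2.INTER_CUBIC)
        cv2.imwrite(f"pics/{n}{tag}.png",p)
    pickle.dump(cs,open(f"c{tag}.pkl","wb"));return cs
E
python3 - <<'E'
from h import *
o,y=st();to(o,y,[.4822,-.1832,.2585],.09)
snap("1")
E
```

```text
t 1.6 pos [ 0.4818 -0.1846  0.3301] yaw 0.088 zw 0.0002 0.0003 F [-0.3 -0.5  0.1] M [ 0.02 -0.03  0.03] g 0.087
tool d 0.0005 -0.0013 0.0716 turn -0.002
```

View pics/side1.png

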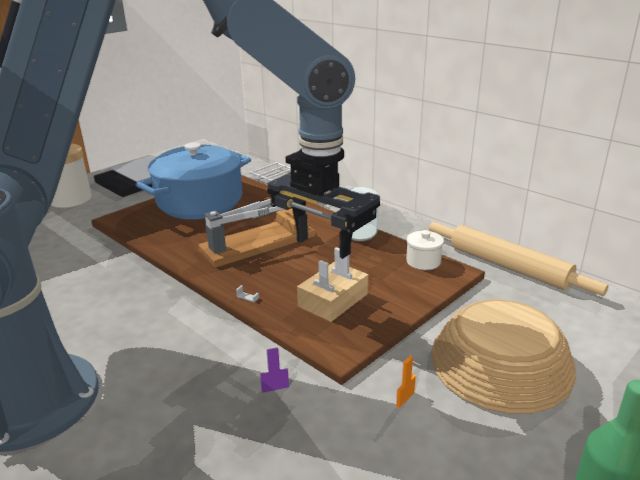

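The gripper is above the narrow gauge (side 323,275), with the fingers either side of it. Now down and close.

Request:
servo_tool:
  steps: [0.087,0,-0.001,0.04,0,0.087,0,-0.001,0.06,0,0.087,0,-0.001,0.071,0,0.087,0,-0.001,0.071,0]

```text
time: 2.2
position: [0.4819, -0.1829, 0.2584]
tool_rot: [0.999, 0.044, -0.0, -0.0]
ft_force: [-0.3, 0.2, -0.2]
grip_width: 0.0868
```

Run:
```python
from h import *
o,y=st()
snap("2",None,(250,180,400,330))
```

```text
t 2.2 pos [ 0.4819 -0.1829  0.2584] yaw 0.0888 zw -0.0004 -0.0003 F [-0.3  0.2 -0.2] M [-0.04  0.02  0.04] g 0.0868
```

View pics/side2.png

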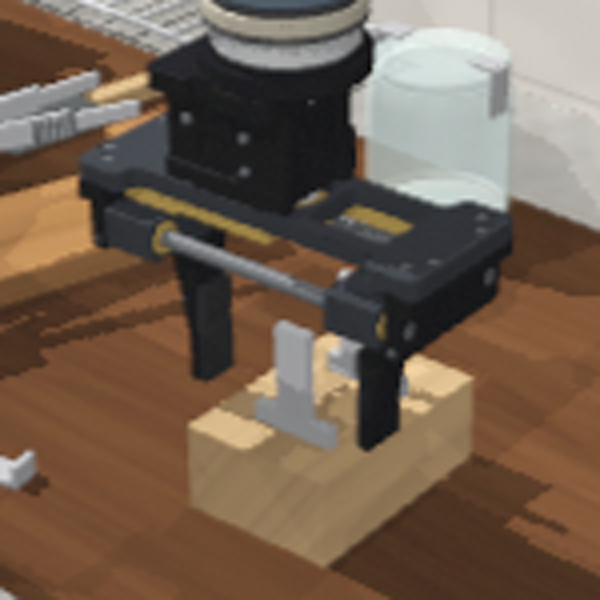

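The narrow tongue stands between the open fingers (crop 293,360), in their plane. Closing.

Request:
servo_tool:
  steps: [0.03,0,0,0,0,0.03,0,0,0,0,0.03,0,0,0,0,0.01,0,0,0,0,0.01,0,0,0,0,0.01,0,0,0,0,0.01,0,0,0,0]

```text
time: 3.18
position: [0.4822, -0.1824, 0.2587]
tool_rot: [0.999, 0.045, -0.0, -0.0]
ft_force: [-0.8, -0.1, -0.7]
grip_width: 0.0251
```

Request:
servo_tool:
  steps: [0.01,0,0,0,0,0.01,0,0,0,0,0.01,0,0,0,0]

```text
time: 3.55
position: [0.4822, -0.1825, 0.2587]
tool_rot: [0.999, 0.045, -0.0, -0.0]
ft_force: [1.2, -1.3, -1.6]
grip_width: 0.0178
```

Request:
servo_tool:
  steps: [0.01,0,0,-0.02,0,0.01,0,0,-0.04,0,0.01,0,0,-0.07,0,0.01,0,0,-0.1,0,0.01,0,0,-0.1,0]

```text
time: 4.18
position: [0.4827, -0.1827, 0.3606]
tool_rot: [0.999, 0.045, 0.002, 0.001]
ft_force: [0.6, -0.2, -1.1]
grip_width: 0.0176
```

Run:
```python
from h import *
o,y=st();to(o,y,[.6428,.0735,.3587],-.22)
snap("3",None,(230,130,430,280))
```

```text
t 4.175 pos [ 0.4827 -0.1827  0.3606] yaw 0.0899 zw 0.0021 0.0015 F [ 0.6 -0.2 -1.1] M [-0.01  0.    0.01] g 0.0176
tool d 0.1825 -0.2408 0.0019 turn 0.3099
```

View pics/side3.png

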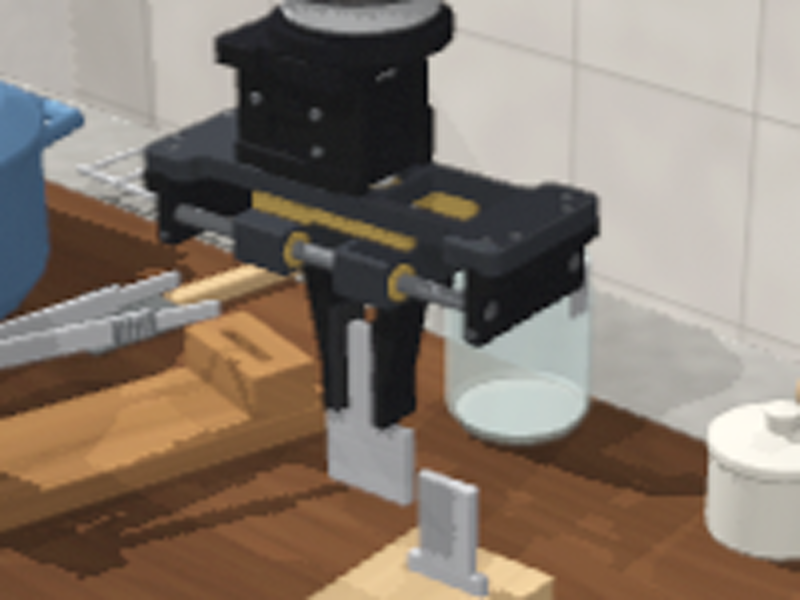

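View pics/top3.png

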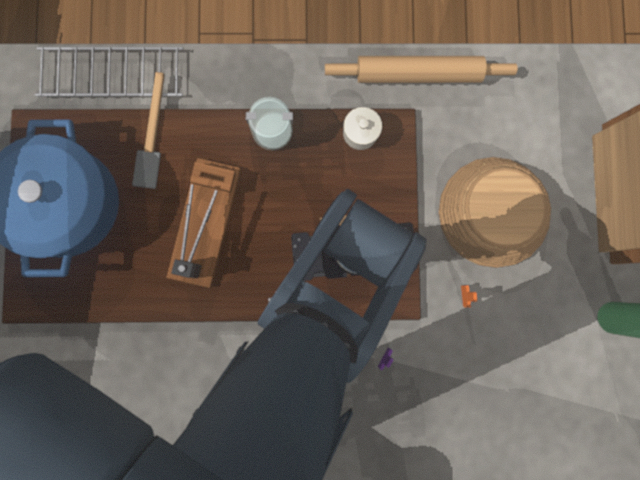

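Run:
```python
from h import *
import pickle
T=pickle.load(open("c0.pkl","rb"))["top"];S=pickle.load(open("c3.pkl","rb"))["side"]
print("tri slot",tri(T,(211.3,176.0),S,(292.0,216.3)), "side onz",onz(S,292.0,216.3,.083))
for p in ((328,470),(410,503)): print("bottom corner",onz(S,230+p[0]/4-.375,130+p[1]/4-.375,.139))
R=lambda a:np.array([[np.cos(a),-np.sin(a)],[np.sin(a),np.cos(a)]])
for yy in(-.022,.022):
  for xx in(-.003,.003): p=np.array([.4827,-.1827])+R(.09)@[xx,yy];print("pred",p,((proj(S,[*p,.139])-[230,130]+.375)*4).round(1))
s=S["pixels"][130:280,230:430]
p=S["pixels"][200:235,265:325];cv2.imwrite("pics/slot3.png",cv2.resize(p,None,fx=12,fy=12,interpolation=cv2.INTER_CUBIC))
```

```text
tri slot (array([0.64773429, 0.07664411, 0.06151207]), np.float64(0.0020594758535223906)) side onz [0.61897853 0.04346749 0.083     ]
bottom corner [ 0.4787822  -0.15959686  0.139     ]
bottom corner [ 0.48197599 -0.20735477  0.139     ]
pred [ 0.48168947 -0.2048806 ] [405.5 501.3]
pred [ 0.48766519 -0.20434132] [413.8 496. ]
pred [ 0.47773481 -0.16105868] [328.7 471.9]
pred [ 0.48371053 -0.1605194 ] [337.1 466.7]
```

View pics/slot3.png

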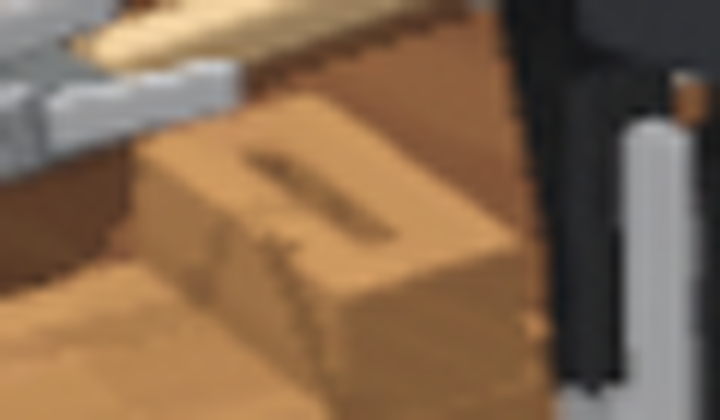

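Run:
```python
from h import *
import pickle
T=pickle.load(open("c0.pkl","rb"))["top"];S=pickle.load(open("c3.pkl","rb"))["side"]
for q in((211.05,175.95),(211.6,176.02)):print("top",onz(T,*q,.065))
print("side",onz(S,291.8,216.3,.065))
cr=lambda x,y:(160+x/4-.375,145+y/4-.375)
# block top corners side (slot3 crop) and slot ends
cs=lambda x,y:(265+x/12-.46,200+y/12-.46)
B=np.array([onz(S,*cs(*p),.065) for p in((140,150),(345,300),(518,245),(315,97))]);print("side block",B,B.mean(0))
for i in range(4):
    d=B[i]-B[i-1];print(np.linalg.norm(d),np.arctan2(d[1],d[0]))
g=cv2.cvtColor(T["pixels"],cv2.COLOR_BGR2GRAY)
cv2.imwrite("pics/blk.png",cv2.resize(T["pixels"][152:200,185:245],None,fx=12,fy=12,interpolation=cv2.INTER_CUBIC))
```

```text
top [0.64635696 0.07719518 0.065     ]
top [0.6462122  0.07611309 0.065     ]
side [0.6434486  0.07107413 0.065     ]
side block [[0.6345775  0.11422569 0.065     ]
 [0.61712655 0.0384329  0.065     ]
 [0.65466214 0.0308616  0.065     ]
 [0.67367455 0.10648532 0.065     ]] [0.64501018 0.07250138 0.065     ]
0.039855890798089696 2.946141484160586
0.07777585053507007 -1.7970979555549036
0.0382915777963064 -0.19903928196132245
0.07797703676909036 1.3244928990837783
```

View pics/blk.png

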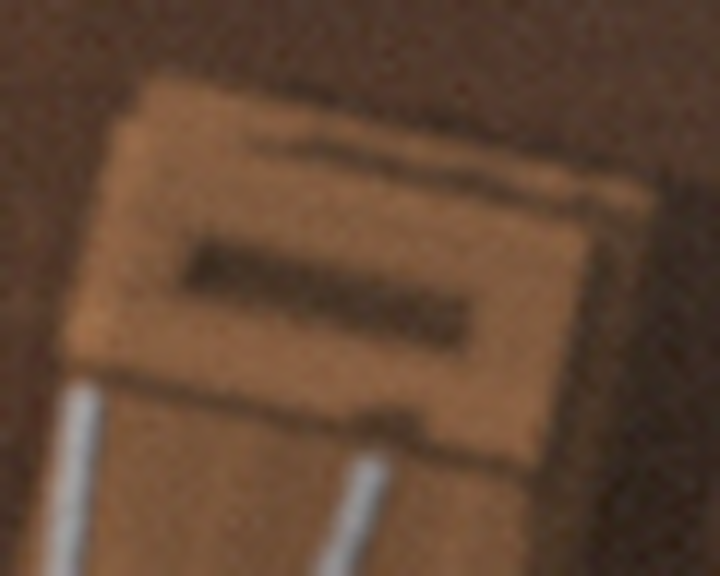

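Run:
```python
from h import *
o,y=st();to(o,y,[.6458,.0748,.36],-.226)
```

```text
t 4.275 pos [ 0.4818 -0.1822  0.3582] yaw 0.0898 zw -0.0004 -0.0003 F [-0.1  0.8 -2.2] M [-0.02  0.03 -0.04] g 0.0174
tool d 0.1864 -0.2412 -0.0018 turn 0.3158
```

Request:
servo_tool:
  steps: [0.01,0.02,-0.026,-0.005,0.05,0.01,0.05,-0.065,-0.005,0.12,0.01,0.085,-0.11,-0.005,0.19,0.01,0.12,-0.155,-0.005,0.25,0.01,0.15,-0.194,-0.005,0.29,0.01,0.17,-0.22,0,0.31,0.01,0.182,-0.235,0,0.316,0.01,0.1864,-0.2412,0,0.316,0.01,0.1864,-0.2412,0.03,0.316,0.01,0.1864,-0.2412,0.055,0.316,0.01,0.1864,-0.2412,0.055,0.316,0.01,0.1864,-0.2412,0.055,0.316]

```text
time: 5.78
position: [0.6465, 0.0737, 0.3046]
tool_rot: [0.994, -0.113, 0.001, 0.0]
ft_force: [-0.5, 1.0, -1.1]
grip_width: 0.0177
```

Run:
```python
from h import *
o,y=st()
cs=snap("4",(160,120,310,270),(220,140,370,260))
cv2.imwrite("pics/side4.png",cv2.resize(cs["side"]["pixels"][190:240,255:335],None,fx=10,fy=10,interpolation=cv2.INTER_CUBIC))
```

```text
t 5.775 pos [0.6465 0.0737 0.3046] yaw -0.2272 zw 0.0005 0.0 F [-0.5  1.  -1.1] M [ 0.07 -0.09  0.03] g 0.0177
```

View pics/side4.png

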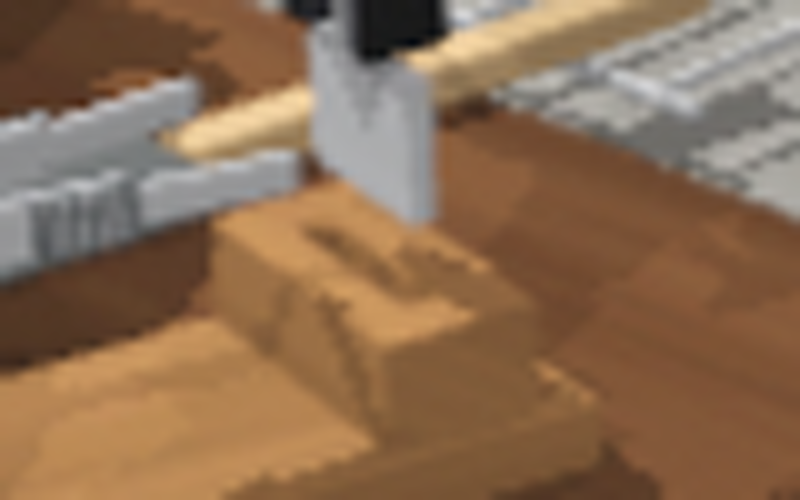

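View pics/top4.png

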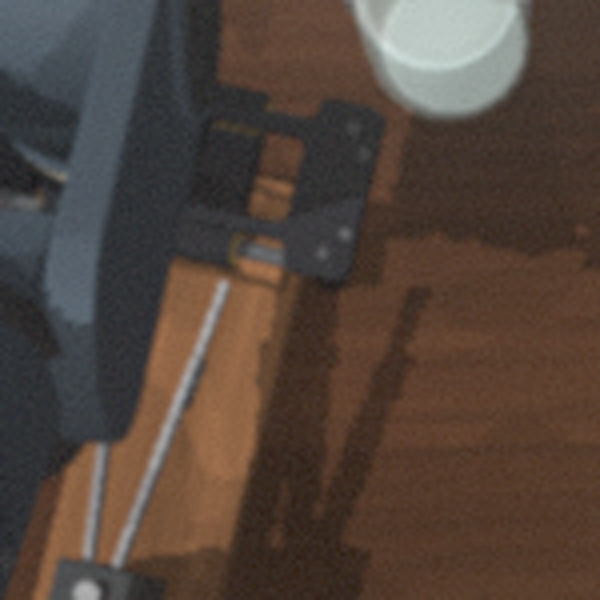

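Run:
```python
from h import *
import pickle
S=pickle.load(open("c4.pkl","rb"))["side"]
o,y=st()
g=lambda x,y:(255+x/10-.45,190+y/10-.45)
for p in((313,150),(418,222),(435,217),(374,183.5)):print(onz(S,*g(*p),o["position"][2]-.2217))
R=lambda a:np.array([[np.cos(a),-np.sin(a)],[np.sin(a),np.cos(a)]])
for z,c in((o["position"][2]-.2217,o["position"][:2]),(.065,[.6458,.0748]),(.065,[.6434,.0711])):
  for xx in(-.003,.003):
    for yy in (-.022,.022):
      p=np.array(c)+R(-.226)@[xx,yy];print(z,xx,yy,((proj(S,[*p,z])-[255,190]+.45)*10).round(0))
```

```text
t 5.875 pos [0.6467 0.074  0.3053] yaw -0.2268 zw 0.0013 -0.0 F [ 0.2 -0.  -1.1] M [0.02 0.03 0.01] g 0.0174
[0.65091125 0.09775286 0.08356126]
[0.64069691 0.0521995  0.08356126]
[0.64505294 0.05122778 0.08356126]
[0.64794695 0.07421125 0.08356126]
0.08356126359547067 -0.003 -0.022 [409. 223.]
0.08356126359547067 -0.003 0.022 [311. 155.]
0.08356126359547067 0.003 -0.022 [432. 217.]
0.08356126359547067 0.003 0.022 [333. 149.]
0.065 -0.003 -0.022 [407. 298.]
0.065 -0.003 0.022 [309. 228.]
0.065 0.003 -0.022 [429. 291.]
0.065 0.003 0.022 [332. 222.]
0.065 -0.003 -0.022 [410. 306.]
0.065 -0.003 0.022 [313. 236.]
0.065 0.003 -0.022 [433. 299.]
0.065 0.003 0.022 [335. 230.]
```

Request:
servo_tool:
  steps: [0.01,-0.001,0,0.008,0,0.01,-0.001,0,0.014,0,0.01,-0.001,0,0.018,0,0.01,-0.001,0,0.021,0,0.01,-0.001,0,0.024,0,0.01,-0.001,0,0.024,0]

```text
time: 6.62
position: [0.6453, 0.0748, 0.2791]
tool_rot: [0.994, -0.113, -0.0, -0.0]
ft_force: [1.6, 0.2, -1.6]
grip_width: 0.0174
```

Run:
```python
from h import *
o,y=st()
cs=snap("5")
cv2.imwrite("pics/side5.png",cv2.resize(cs["side"]["pixels"][190:240,255:335],None,fx=10,fy=10,interpolation=cv2.INTER_CUBIC))
```

```text
t 6.625 pos [0.6453 0.0748 0.2791] yaw -0.2263 zw -0.0 -0.0 F [ 1.6  0.2 -1.6] M [ 0.03 -0.24  0.01] g 0.0174
```

View pics/side5.png

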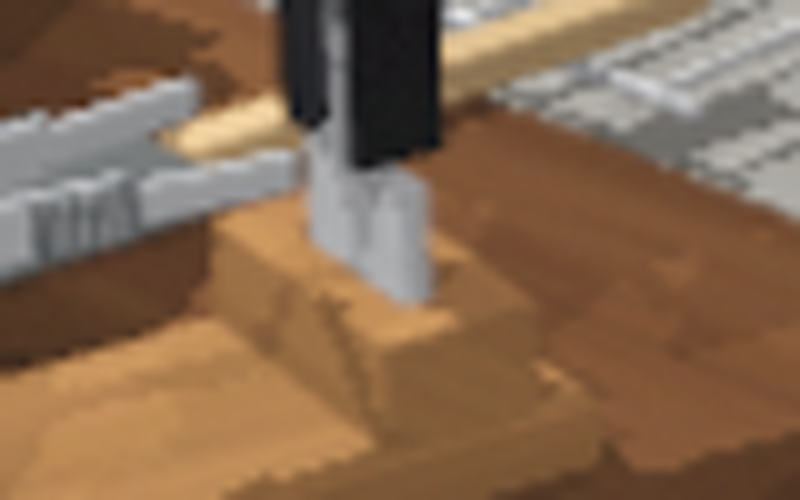

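Request:
servo_tool:
  steps: [0.01,0.001,0,0.004,0,0.01,0.001,0,0.008,0,0.01,0.001,0,0.012,0,0.01,0.001,0,0.016,0,0.01,0.001,0,0.016,0]

```text
time: 7.35
position: [0.646, 0.0746, 0.2632]
tool_rot: [0.994, -0.113, -0.001, -0.0]
ft_force: [0.0, 0.3, -1.1]
grip_width: 0.0171
```

Request:
servo_tool:
  steps: [0.01,0,0,0.003,0,0.01,0,0,0.0045,0,0.01,0,0,0.0055,0,0.01,0,0,0.0055,0]

```text
time: 7.85
position: [0.6463, 0.0745, 0.2595]
tool_rot: [0.994, -0.113, 0.0, 0.0]
ft_force: [-1.1, 0.7, 6.4]
grip_width: 0.0174
```

Run:
```python
from h import *
o,y=st()
```

```text
t 7.85 pos [0.6463 0.0745 0.2595] yaw -0.2261 zw 0.0003 0.0 F [-1.1  0.7  6.4] M [ 0.08  0.32 -0.04] g 0.0174
```

Request:
servo_tool:
  steps: [0.06,0,0,0.0055,0,0.06,0,0,0.004,0,0.06,0,0,0.004,0,0.06,0,0,0.004,0,0.06,0,0,0.004,0,0.06,0,0,0.004,0]

```text
time: 8.6
position: [0.6459, 0.0745, 0.2536]
tool_rot: [0.994, -0.113, -0.001, 0.0]
ft_force: [-0.1, 0.2, 0.9]
grip_width: 0.0595
```

Request:
servo_tool:
  steps: [0.06,0,0,-0.04,0,0.06,0,0,-0.08,0,0.06,0,0,-0.1,0,0.06,-0.06,0.0,-0.1,0,0.06,-0.06,0.0,-0.1,0]

```text
time: 9.22
position: [0.5814, 0.0892, 0.3523]
tool_rot: [0.994, -0.112, -0.006, 0.0]
ft_force: [0.0, 0.5, -0.3]
grip_width: 0.0603
```

Run:
```python
from h import *
o,y=st()
cs=snap("6",(150,130,300,280))
cv2.imwrite("pics/side6.png",cv2.resize(cs["side"]["pixels"][180:255,200:325],None,fx=6,fy=6,interpolation=cv2.INTER_CUBIC))
```

```text
t 9.225 pos [0.5814 0.0892 0.3523] yaw -0.2247 zw -0.0065 0.0004 F [ 0.   0.5 -0.3] M [0.03 0.01 0.  ] g 0.0603
```

View pics/side6.png

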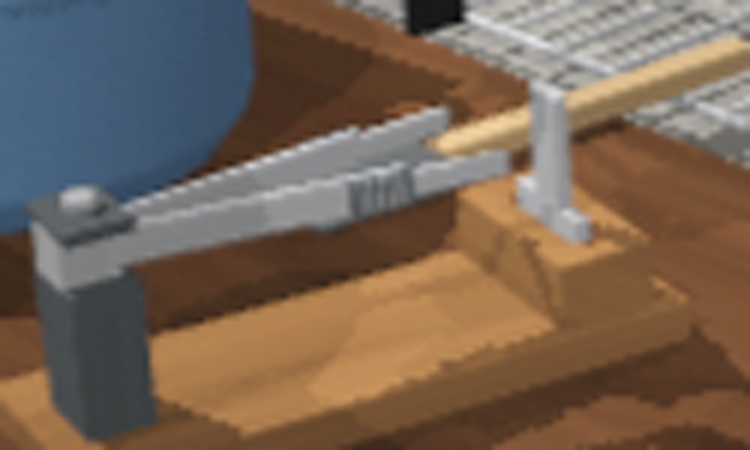

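View pics/top6.png

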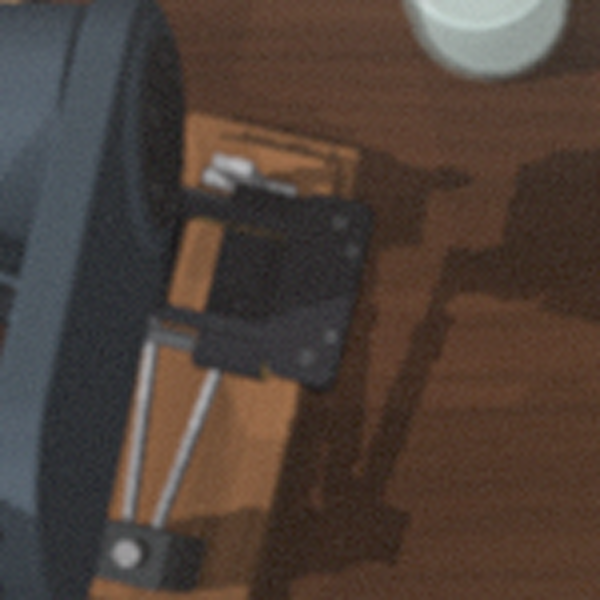

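Run:
```python
from h import *
import pickle
T=pickle.load(open("c0.pkl","rb"))["top"];S=pickle.load(open("c6.pkl","rb"))["side"]
cr=lambda x,y:(160+x/4-.375,145+y/4-.375)
for n,p,z in(("padL",(107,265),.112),("padR",(193,285),.112),("tipL",(128,158),.1095),("tipR",(224,182),.1095),("pivL",(90,460),.112),("pivR",(118,465),.112),("knob",(86,493),.13)):print(n,onz(T,*cr(*p),z))
s=np.array([.6461,.0745]);a=-.226;ex=np.array([np.cos(a),np.sin(a)]);ey=np.array([-ex[1],ex[0]])
print("mid pred",s-.0797*ex)
for n,v in(("tipL",s-.03*ex+ey*.0235),("tipR",s-.03*ex-ey*.0235),("padL",s-.0797*ex+ey*.02),("padR",s-.0797*ex-ey*.02)):print(n,v,((proj(T,[*v,.1095])-[160,145]+.375)*4).round(0))
c6=lambda x,y:(200+x/6-.42,180+y/6-.42)
for n,p,z in(("padR",(380,170),.112),("tipR",(507,151),.1095),("tipL",(446,108),.1095)):print("side",n,onz(S,*c6(*p),z))
# tongue top middle side, and pred
print("tongue top",onz(S,*c6(548,86),.117))
o,y=st();to(o,y,[*(s-.0797*ex),.269],-.226)
```

```text
padL [0.57084494 0.11423337 0.112     ]
padR [0.56119298 0.07402976 0.112     ]
tipL [0.62196435 0.10567445 0.1095    ]
tipR [0.61030087 0.06046412 0.1095    ]
pivL [0.479702   0.12075025 0.112     ]
pivR [0.47729311 0.10777993 0.112     ]
knob [0.46387486 0.11823746 0.13      ]
mid pred [0.56842673 0.09235926]
tipL [0.62212879 0.10412484] [131. 158.]
tipR [0.61159698 0.05832002] [229. 179.]
padL [0.57290835 0.11185067] [113. 261.]
padR [0.56394511 0.07286785] [197. 280.]
side padR [0.56509273 0.07632577 0.112     ]
side tipR [0.61042351 0.05811246 0.1095    ]
side tipL [0.62098278 0.10325184 0.1095    ]
tongue top [0.64917051 0.07687808 0.117     ]
t 9.325 pos [0.5871 0.0882 0.3541] yaw -0.2257 zw -0.0002 0.0001 F [ 0.9 -0.4  0.8] M [ 0.01 -0.01  0.01] g 0.0601
tool d -0.0192 0.0001 0.0851 turn 0.0003
```

Request:
servo_tool:
  steps: [0.07,-0.019,0,0,0,0.07,-0.019,0,0.03,0,0.07,-0.019,0,0.06,0,0.07,-0.019,0,0.08,0,0.07,-0.019,0,0.085,0,0.07,-0.019,0,0.085,0]

```text
time: 10.07
position: [0.5703, 0.0921, 0.2693]
tool_rot: [0.994, -0.113, 0.001, -0.0]
ft_force: [-0.4, -0.5, 0.1]
grip_width: 0.0698
```

Run:
```python
from h import *
o,y=st()
cs=snap("7",(150,130,300,280))
cv2.imwrite("pics/side7.png",cv2.resize(cs["side"]["pixels"][180:255,200:325],None,fx=6,fy=6,interpolation=cv2.INTER_CUBIC))
```

```text
t 10.075 pos [0.5703 0.0921 0.2693] yaw -0.2265 zw 0.0005 -0.0 F [-0.4 -0.5  0.1] M [0.1  0.04 0.03] g 0.0698
```

View pics/side7.png

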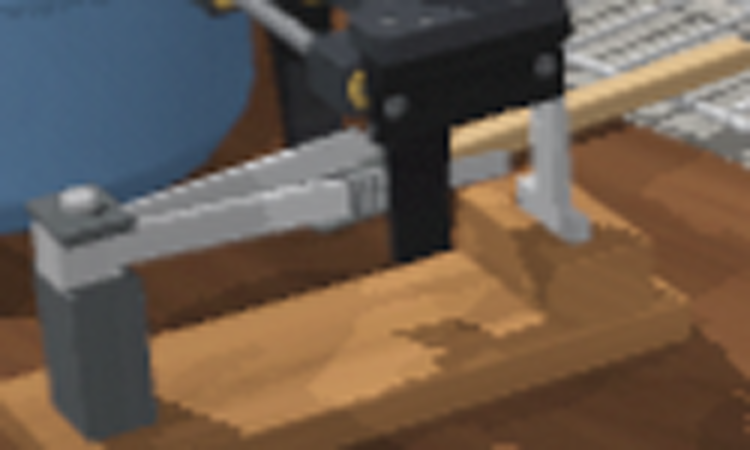

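View pics/top7.png

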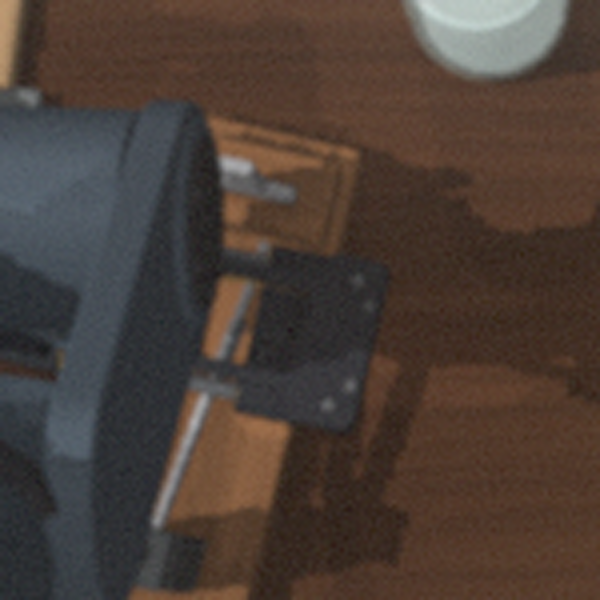

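Request:
servo_tool:
  steps: [0.06,-0.0025,0,0,0,0.045,-0.0025,0,0,0,0.045,-0.0025,0,0,0,0.035,-0.0025,0,0,0,0.035,-0.0025,0,0,0,0.03,-0.0025,0,0,0,0.03,-0.0025,0,0,0,0.03,-0.0025,0,0,0]
  force: 20

```text
time: 11.18
position: [0.5674, 0.0928, 0.2695]
tool_rot: [0.994, -0.113, 0.001, -0.0]
ft_force: [2.1, 1.9, 1.8]
grip_width: 0.0302
```

Run:
```python
from h import *
o,y=st()
cs=snap("8",(150,130,300,280))
cv2.imwrite("pics/side8.png",cv2.resize(cs["side"]["pixels"][180:255,200:325],None,fx=6,fy=6,interpolation=cv2.INTER_CUBIC))
```

```text
t 11.175 pos [0.5674 0.0928 0.2695] yaw -0.2262 zw 0.0011 -0.0001 F [2.1 1.9 1.8] M [ 0.26 -0.52  0.02] g 0.0302
```

View pics/side8.png

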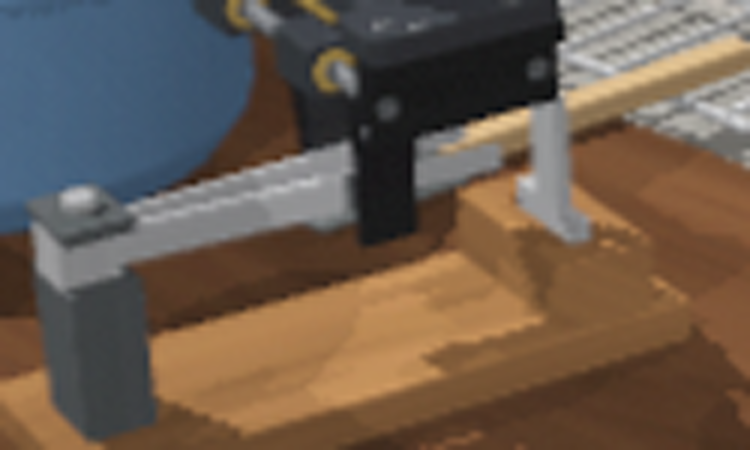

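View pics/top8.png

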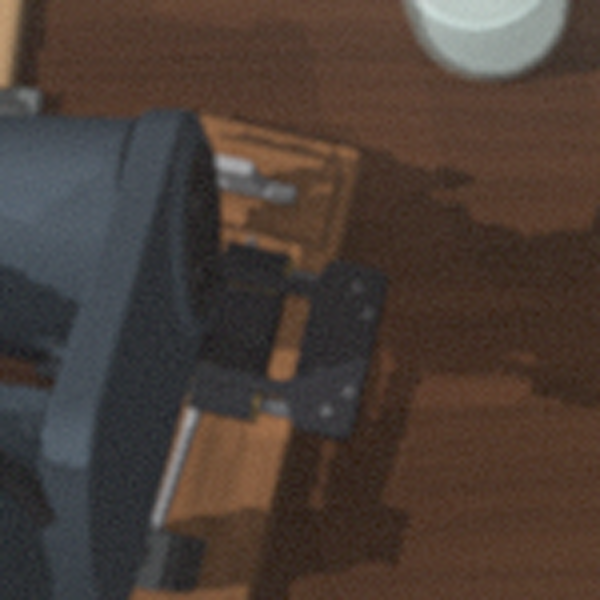

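Request:
servo_tool:
  steps: [0.028,0,0,0,0,0.0265,0,0,0,0,0.025,0,0,0,0,0.025,0,0,0,0,0.025,0,0,0,0,0.025,0,0,0,0]

```text
time: 12.02
position: [0.5674, 0.0928, 0.2695]
tool_rot: [0.994, -0.113, 0.001, -0.0]
ft_force: [5.2, 2.1, 1.7]
grip_width: 0.0248
```

Run:
```python
from h import *
o,y=st()
cs=snap("9")
cv2.imwrite("pics/side9.png",cv2.resize(cs["side"]["pixels"][180:230,260:310],None,fx=12,fy=12,interpolation=cv2.INTER_CUBIC))
cv2.imwrite("pics/topc9.png",cv2.resize(cs["top"]["pixels"][155:215,195:245],None,fx=10,fy=10,interpolation=cv2.INTER_CUBIC))
```

```text
t 12.025 pos [0.5674 0.0928 0.2695] yaw -0.2264 zw 0.0012 -0.0001 F [5.2 2.1 1.7] M [ 0.25 -0.8  -0.04] g 0.0248
```

View pics/side9.png

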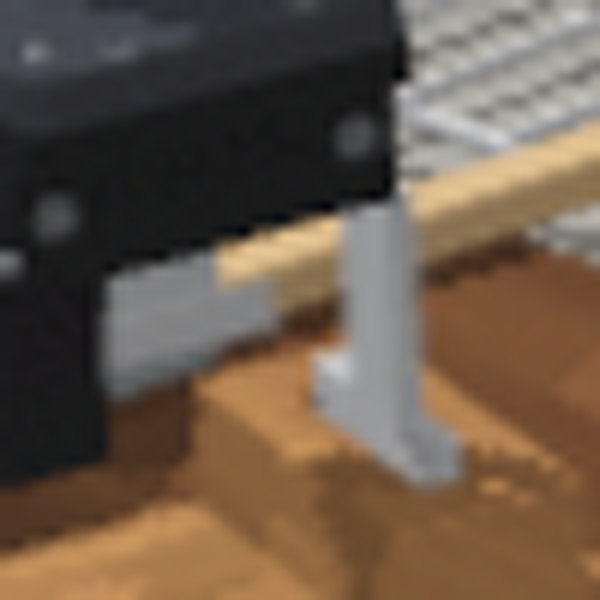

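View pics/topc9.png

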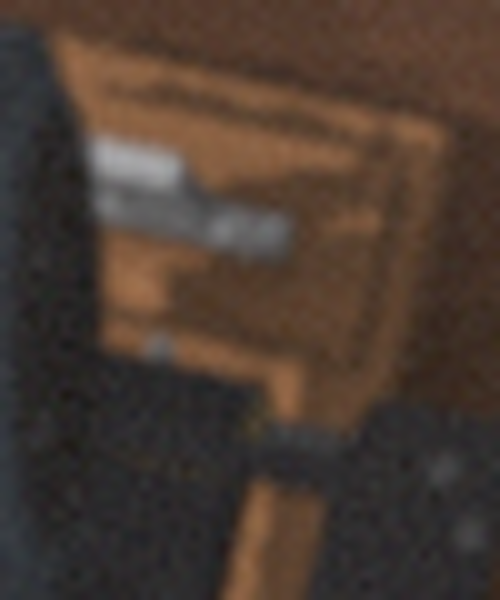

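Run:
```python
from h import *
import pickle
c=pickle.load(open("c9.pkl","rb"));T=c["top"];S=c["side"]
s=np.array([.6461,.0745]);a=-.226;ex=np.array([np.cos(a),np.sin(a)]);ey=np.array([-ex[1],ex[0]])
loc=lambda p:(((p[:2]-s)@ex*1e3).round(1),((p[:2]-s)@ey*1e3).round(1))
t=lambda x,y:(195+x/10-.45,155+y/10-.45)
print("tipR centre end",loc(onz(T,*t(161,335),.1095)))
for p in((182,160),(184,185)):print("tongue R edge top",loc(onz(T,*t(*p),.117)))
print("foot R end",loc(onz(T,*t(290,228),.072)))
q=lambda x,y:(260+x/12-.46,180+y/12-.46)
for n,p,z in(("tipR end top",(275,283),.1095),("tipR end bot",(275,325),.1005),("tipL end top",(217,248),.1095),("foot Rbot",(425,488),.065),("foot Lbot",(318,405),.065),("foot Ltop",(316,350),.072)):print("side",n,loc(onz(S,*q(*p),z)))
# expected pixels
for n,l,z in(("tipR outer top",(-30,-12),.1095),("tipR inner top",(-30,-9),.1095),("tipL inner top",(-30,9),.1095),("tipL outer",(-30,12),.1095),("tongueR front",(-3,-9),.09),("tongueR back",(3,-9),.09),("tongueL front",(-3,9),.09)):
    p=s+ex*l[0]/1e3+ey*l[1]/1e3;print(n,"side",((proj(S,[*p,z])-[260,180]+.46)*12).round(0),"top",((proj(T,[*p,z])-[195,155]+.45)*10).round(0))
for i in range(3):print(get_obs()["grip_width"])
row=S["pixels"][180:230,260:310].astype(int).max(2)
np.set_printoptions(linewidth=250)
print(row[18:30,6:40])
```

```text
tipR centre end (np.float64(-29.9), np.float64(-11.7))
tongue R edge top (np.float64(2.2), np.float64(-9.3))
tongue R edge top (np.float64(-2.3), np.float64(-10.8))
foot R end (np.float64(1.2), np.float64(-23.3))
side tipR end top (np.float64(-29.8), np.float64(-14.5))
side tipR end bot (np.float64(-29.7), np.float64(-13.4))
side tipL end top (np.float64(-31.0), np.float64(5.1))
side foot Rbot (np.float64(-6.1), np.float64(-25.2))
side foot Lbot (np.float64(-4.7), np.float64(17.3))
side foot Ltop (np.float64(0.1), np.float64(25.9))
tipR outer top side [267. 278.] top [163. 336.]
tipR inner top side [259. 273.] top [147. 332.]
tipL inner top side [212. 240.] top [ 54. 312.]
tipL outer side [204. 234.] top [ 39. 308.]
tongueR front side [390. 333.] top [198. 215.]
tongueR back side [417. 325.] top [206. 185.]
tongueL front side [342. 299.] top [107. 195.]
0.02487921374717892
0.02487921374717892
0.02487921374717892
[[ 48  25  26  28  25  26  28  27  26  27  26  27  25  27  26  25  29  26  71 122 168 206 176 147 151 154 140 133 150 159 148 140 137 138]
 [ 34  25  25  27  27  27  27  26  
[... 794 characters left out ...]
125]
 [ 24  25  46 115 130 134 135 137 137 137 133 131 131 132 132 132 132 135 117  98  88  76 106 142 153 153 144 135 128 130 129 126 126 125]
 [ 24  25  69 125 137 137 133 132 132 132 132 131 131 130 131 131 122  95  75  68  71  72 106 142 154 153 147 137 130 127 125 126 127 127]
 [ 27  26  69 121 132 133 132 131 130 131 131 131 131 132 121 109 105  85  71  72  73 103 127 146 154 154 148 137 130 124 123 124 125 127]
 [ 26  25  69 120 131 131 131 131 131 131 128 119 109  89  80  79  77 102 110 111 122 140 158 156 154 154 148 137 129 123 121 122 122 124]
 [ 25  26  70 119 131 132 127 121 119 110 102  94  82  73  72 100 109 134 143 163 183 188 183 163 154 153 148 138 128 120 117 119 121 122]]
```

Run:
```python
from h import *
import pickle
A={}
for n in("top","side"):
    L=[camera(n) for _ in range(6)];c=L[0];c["pixels"]=np.mean([l["pixels"] for l in L],0);A[n]=c
pickle.dump(A,open("avg.pkl","wb"))
o,y=st()
np.set_printoptions(linewidth=250)
t=A["top"]["pixels"];print("sat-ish b/r ratio top; rows165-192, cols 200-226")
print((100*t[...,0]/t[...,2])[166:194,202:228].astype(int))
print("gray");print(t.mean(2)[166:194,202:228].astype(int))
s=A["side"]["pixels"]
print("side b/r");print((100*s[...,0]/s[...,2])[196:222,266:304].astype(int))
cv2.imwrite("pics/sideA.png",cv2.resize(s[190:225,265:305].astype(np.uint8),None,fx=16,fy=16,interpolation=cv2.INTER_NEAREST))
```

```text
t 12.725 pos [0.5674 0.0927 0.2695] yaw -0.2265 zw 0.0012 -0.0001 F [5.3 0.4 1.8] M [ 0.24 -0.87 -0.02] g 0.0252
sat-ish b/r ratio top; rows165-192, cols 200-226
[[ 68  54  49  48  48  48  49  49  49  49  49  50  51  51  52  53  54  53  52  55  54  53  53  54  52  51]
 [ 78  58  53  52  49  47  47  48  48  47  48  49  49  48  49  49  50  51  52  51  54  54  54  56  54  54]
 [ 83  74  73  72  66  61  56  52  50  49  48  47  48  49  49  50  50  50  50  49  51  51  51  53  54  53]
 [ 95  95  93  92  88  85  81  76  71  64  58  50  49  48  48  49  49  50  49  49  49  50  49  49  50  50]
 [ 95 100 100 100 100  99  98  94  91  86  80  64  50  48  49  49  49  49  49  49  49  49  50  49  49  49]
 [ 93  98 101 100 101 101 101 100  99 100  98  79  55  49  48  49  49  49  48  49  49  49  50  48  50  48]
 [ 88  95 100 100 100 100 100 100 101 101 101  90  65  53  48  49  49  51  51  50  50  53  53  53  53  54]
 [ 91  91  98  99  98  99 100  99 100 100 101  99  81  64  54  50  50  51  52  53  51  53  54  54  52  54]
 [ 84  95  98  99  99  98  99  99  99  99 100 100  98  85  74  62  58  57  55  54 
[... 8400 characters left out ...]
45  45  44  44  43  49  63  93 101 101 101 101 101 101  71  43  45  43  45  45]
 [107  80  60  48  44  44  44  44  44  42  43  43  43  44  43  44  44  45  44  43  42  43  43  43  47  72  87  97 101 101 101 101  75  44  43  44  44  44]
 [ 46  44  44  44  45  45  44  43  42  42  44  44  44  43  43  43  44  44  44  44  43  43  43  43  43  46  59  80  98 101 101 101  75  44  44  44  44  44]
 [ 43  43  42  44  44  43  44  44  43  42  43  43  44  44  43  43  43  44  43  44  44  43  43  43  43  43  43  51  72  80  73  64  50  44  43  44  43  44]
 [ 43  42  43  42  42  43  44  43  43  43  43  43  42  44  44  43  43  44  43  43  42  42  43  43  43  43  43  43  46  49  48  45  43  43  43  43  43  44]]
```

View pics/sideA.png

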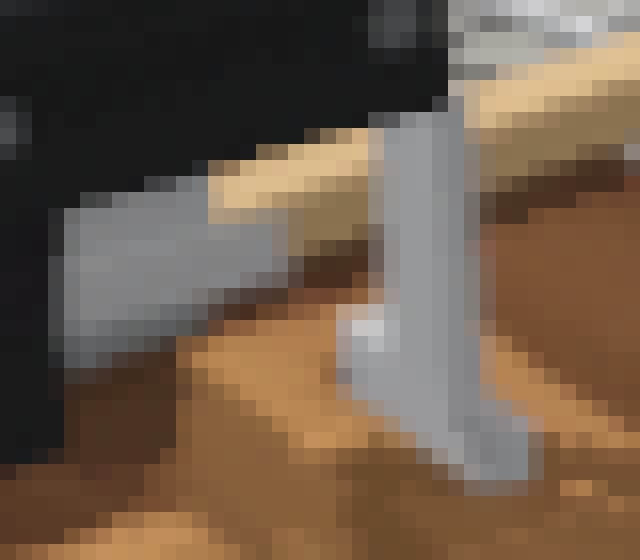

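Run:
```python
from h import *
import pickle
from scipy.optimize import least_squares
A=pickle.load(open("avg.pkl","rb"));T=A["top"];S=A["side"]
s=np.array([.6461,.0745]);a=-.226;ex=np.array([np.cos(a),np.sin(a)]);ey=np.array([-ex[1],ex[0]])
P=lambda C,x,y,z:proj(C,[*(s+ex*x/1e3+ey*y/1e3),z])
print("SIDE tongue L exp",P(S,-3,9,.09)[0],"meas 287.9")
print("SIDE tongue R exp back",P(S,3,-9,.09)[0],"meas 294.7")
print("SIDE foot R exp (back)",P(S,3,-22,.069)[0],"meas 298.0")
print("SIDE foot L exp (front)",P(S,-3,22,.069)[0],"meas 285.7")
print("SIDE tipR outer",P(S,-30,-12,.105)[0],"meas 282.65; tipL inner",P(S,-30,9,.105)[0],"meas 277.6")
print("TOP tongue R back/front",P(T,3,-9,.117),P(T,-3,-9,.117),"meas at rows170-172 212.35,213.2,213.6")
print("TOP foot R",P(T,3,-22,.072),P(T,-3,-22,.072),"meas 223.7 row177")
print("TOP tipR ctr",P(T,-30,-10.5,.1095),"meas 210.4 row189")
print("d px/mm side y,x",P(S,0,1,.1)-P(S,0,0,.1),P(S,1,0,.1)-P(S,0,0,.1),"top",P(T,0,1,.1)-P(T,0,0,.1),P(T,1,0,.1)-P(T,0,0,.1))
```

```text
SIDE tongue L exp 288.01101202583135 meas 287.9
SIDE tongue R exp back 294.31795258709946 meas 294.7
SIDE foot R exp (back) 297.6225752774742 meas 298.0
SIDE foot L exp (front) 285.58922322474416 meas 285.7
SIDE tipR outer 281.92035849900117 meas 282.65; tipL inner 277.2840734522133 meas 277.6
TOP tongue R back/front [212.69345176 170.12326549] [211.94270279 173.19651146] meas at rows170-172 212.35,213.2,213.6
TOP foot R [223.11910644 176.32966092] [222.40535772 179.27774795] meas 223.7 row177
TOP tipR ctr [210.04465559 187.94462744] meas 210.4 row189
d px/mm side y,x [-0.22402763 -0.15201839] [ 0.38218063 -0.10680653] top [-0.51137189 -0.11357017] [ 0.12335925 -0.50389992]
```

Run:
```python
from h import *
import pickle
A=pickle.load(open("c6.pkl","rb"));S=A["side"];s_=S["pixels"].astype(float)
np.set_printoptions(linewidth=250)
print("R");print((100*s_[...,0]/s_[...,2])[200:214,276:292].astype(int))
print("L");print((100*s_[...,0]/s_[...,2])[194:208,266:284].astype(int))
s=np.array([.6461,.0745]);a=-.226;ex=np.array([np.cos(a),np.sin(a)]);ey=np.array([-ex[1],ex[0]])
P=lambda C,x,y,z:proj(C,[*(s+ex*x/1e3+ey*y/1e3),z])
for n,x,y in(("R outer",-30.2,-25),("L inner",-30,22)):print(n,P(S,x,y,.1095),P(S,x,y,.1005))
```

```text
R
[[ 41  43  53  56  62  65  65  65  65  65  65  63  78  99 101 101]
 [ 55  62  64  65  66  66  66  66  64  62  61  60  82  99 101 101]
 [ 65  66  66  66  65  64  62  60  60  59  60  59  84  98 101 101]
 [ 66  65  64  62  61  60  59  59  58  59  58  59  84  98 101 101]
 [ 62  61  60  58  58  58  59  59  58  58  59  57  80  99 101 101]
 [ 59  59  58  72  85  89  94  98  88  66  51  48  79  99 101 101]
 [ 87  93  98  98  98  99 100 101  92  68  44  43  79 100 101 101]
 [ 97 100 101 101 101 100 101 100  92  66  44  42  73  98 101 101]
 [100 101 101 100 100 100 101 101  87  58  43  43  69  93 101 101]
 [101 101 101 101 100  90  82  70  56  46  73  79  92 100 101 101]
 [ 98  92  85  65  57  51  49  48  47  47  88  99 100 101 101 101]
 [ 59  50  48  47  46  46  46  46  46  46  88 101 101 101 101 101]
 [ 44  45  45  46  46  46  46  46  46  45  92 101 101 101 101 101]
 [ 43  43  45  45  46  46  46  46  46  44  91 101 101 101 101 101]]
L
[[ 41  42  43  42  45  45  43  43  43  44  42  42  43  44  44  43  43  44]
 [ 42  43  42  42  43  42  43  44  43  43  43  42  43  43  43  43  43  44]
 [ 42  
[... 321 characters left out ...]
1 102  91  64  41  43  53  56  62  65  65  65]
 [100 101 101 101 101 101 101 102  81  56  55  62  64  65  66  66  66  66]
 [100 101 102 100 101  93  84  67  64  65  65  66  66  66  65  64  62  60]
 [101 101 101  96  82  62  63  64  65  65  66  65  64  62  61  60  59  59]
 [101 101 102 101  91  71  62  64  65  64  62  61  60  58  58  58  59  59]
 [102 102 102 102 101  95  84  67  61  59  59  59  58  72  85  89  94  98]
 [102 102 103 103 103 103 101  97  90  87  87  93  98  98  98  99 100 101]
 [102 102 104 103 102 101 101 101 101  98  97 100 101 101 101 100 101 100]]
R outer [284.6696045  204.81082737] [284.86389487 208.52503902]
L inner [274.35611418 197.54160163] [274.57949694 201.18318445]
```

Run:
```python
from h import *
import pickle
T=pickle.load(open("c0.pkl","rb"))["top"];t=T["pixels"].astype(float);A=pickle.load(open("avg.pkl","rb"))["top"]["pixels"]
np.set_printoptions(linewidth=250)
print("R");print((100*t[...,0]/t[...,2])[186:204,206:222].astype(int))
print("L");print((100*t[...,0]/t[...,2])[180:198,184:200].astype(int))
print("now");print((100*A[...,0]/A[...,2])[186:194,204:216].astype(int))
s=np.array([.6461,.0745]);a=-.226;ex=np.array([np.cos(a),np.sin(a)]);ey=np.array([-ex[1],ex[0]])
P=lambda x,y,z:proj(T,[*(s+ex*x/1e3+ey*y/1e3),z])
for d in(0,5,10,15,20):
    print(d,"rest R",P(-31-d*.993,-(23.5-d*.117),.1095).round(2),"L",P(-31-d*.993,23.5-d*.117,.1095).round(2),"closed R",P(-30-d,-(10.5-d*.03),.1095).round(2))
```

```text
R
[[ 51  48  50  51  48  50  46  50  48  51  48  53  49  51  47  47]
 [ 52  48  51  44  53  51  43  49  49  49  45  51  55  51  50  46]
 [ 47  51  50  49  50  53  49  51  51  53  53  52  51  52  54  50]
 [ 50  46  48  50  49  51  49  46  55  62  63  59  54  42  54  47]
 [ 50  48  48  50  49  50  47  51  69  83  82  66  50  52  47  50]
 [ 49  51  47  47  47  51  44  59  82  96  95  73  50  47  52  49]
 [ 50  48  49  51  50  48  48  61  87 100  96  65  48  49  45  49]
 [ 49  48  53  49  47  45  50  69  91 100  88  58  45  51  50  49]
 [ 50  48  48  46  50  46  56  81  95  99  78  52  47  49  49  50]
 [ 55  49  47  49  48  46  64  86  96  95  67  49  50  49  46  47]
 [ 48  50  49  51  47  53  69  89 100  86  57  48  46  52  49  48]
 [ 50  47  45  48  46  59  81  94  94  74  47  49  49  49  50  47]
 [ 48  46  49  45  54  72  90  99  93  61  50  47  45  49  46  49]
 [ 49  49  50  46  57  80  96  97  81  57  45  43  50  48  47  49]
 [ 49  50  50  50  61  86  98  94  70  45  49  44  51  46  48  49]
 [ 50  50  44  48  72  90  97  89  59  46  45  52  50  48  48  47]
 [ 47  49  52  58  83  97 
[... 1373 characters left out ...]
 [ 73  54  51  49  49  52  56  56  54  54  52  53]
 [ 71  55  49  49  50  58  70  71  57  50  50  52]
 [ 78  60  52  51  53  66  86  85  63  50  49  49]
 [ 88  78  71  61  61  71  91  90  65  51  50  48]
 [ 92 100  99  93  83  84  96  93  64  56  52  50]
 [ 93  96  97  99 100 100  97 100  87  78  72  69]
 [ 95  95  99  98 101 100 102 101 103 104  99 102]]
0 rest R [216.65 189.95] L [192.33 184.55] closed R [210.04 187.94]
5 rest R [215.73 192.43] L [192.   187.15] closed R [209.34 190.49]
10 rest R [214.81 194.9 ] L [191.67 189.76] closed R [208.64 193.03]
15 rest R [213.89 197.38] L [191.35 192.37] closed R [207.94 195.58]
20 rest R [212.96 199.86] L [191.02 194.99] closed R [207.23 198.12]
```

Run:
```python
from h import *
import pickle
A=pickle.load(open("c8.pkl","rb"));s_=A["side"]["pixels"].astype(float);t=A["top"]["pixels"].astype(float)
np.set_printoptions(linewidth=250)
print("R");print((100*s_[...,0]/s_[...,2])[200:212,276:292].astype(int))
print("L");print((100*s_[...,0]/s_[...,2])[196:206,268:284].astype(int))
print("top R");print((100*t[...,0]/t[...,2])[184:196,204:220].astype(int))
print("top gauge");print((100*t[...,0]/t[...,2])[166:182,204:228].astype(int))
a=pickle.load(open("c7.pkl","rb"));t=a["top"]["pixels"].astype(float);print("c7 top R");print((100*t[...,0]/t[...,2])[184:196,206:222].astype(int))
```

```text
R
[[103  75  61  58  61  63  64  64  64  64  63  62  81  99 101 101]
 [102  79  66  63  64  64  64  63  62  61  60  59  84  98 101 101]
 [102  79  66  64  64  63  61  60  59  58  59  58  86  99 101 101]
 [ 82  71  64  60  59  58  65  62  59  58  58  59  86  99 100 102]
 [ 63  62  71  77  91  96  97  79  61  59  59  56  82  99 101 101]
 [ 88  96  97  98 100 101 101  82  62  54  52  48  82  98 101 101]
 [100 101 101 101 101 101 101  88  58  48  44  43  81  99 101 101]
 [101 102 101 101 102 101 102  90  53  43  43  42  73  97 101 101]
 [101 101 102  98  91  88  82  52  44  43  43  42  67  93 101 101]
 [102  98  84  69  62  52  46  42  44  44  72  78  92 100 101 101]
 [ 98  85  52  42  44  45  45  45  44  45  87  98 100 101 101 101]
 [ 49  45  44  45  45  45  45  45  46  45  87 101 101 101 101 101]]
L
[[ 95 100  95  95 104  95 108 108 100 103 104  96 100 108 104 111]
 [100  95 100 100 108 104 108  96 103 100 104 103 103 100 100 113]
 [100 100 103 103 104 104 100 103 100 103 104 103 100 104 100 103]
 [103 103 108 108 107 104 100 100 100 100 103 100 104  61  59  61]
 [100 100 108 103 104 1
[... 2899 characters left out ...]
  49  57  59  55  56  56  50]
 [ 59  55  51  54  54  55  52  58  58  54  53  48  47  56  48  53]
 [ 49  53  55  48  58  53  57  53  55  53  55  55  53  48  54  46]
 [ 58  48  51  46  52  48  51  50  50  53  54  52  56  48  61  55]
 [ 54  51  50  51  49  45  49  51  55  57  61  50  48  50  55  53]
 [ 52  49  50  48  52  50  50  52  61  73  73  59  55  56  50  54]
 [ 61  54  55  52  50  50  50  53  71  91  92  74  61  61  58  56]
 [ 91  80  75  68  61  59  54  58  78  94  93  80  74  89  76  73]
 [ 98 103 100  95  88  82  85  79  85  93  86  75  82 102 109 100]
 [ 96 104 101 100 101 100  96  94 100  98  91  83  85 105 102  95]
 [100  97  97 108 110  96 109 100 100  94  93  85  93  92  92  95]]
```

Request:
servo_tool:
  steps: [0.025,0,-0.0002,0,0,0.025,0,-0.0004,0,0,0.025,0,-0.0004,0,0,0.025,0,-0.0004,0,0,0.025,0,-0.0004,0,0]

```text
time: 13.35
position: [0.5675, 0.093, 0.2695]
tool_rot: [0.994, -0.113, 0.001, -0.0]
ft_force: [5.7, -0.3, 1.1]
grip_width: 0.0248
```

Run:
```python
from h import *
import pickle
A={}
for n in("top","side"):
    L=[camera(n) for _ in range(6)];c=L[0];cv2.imwrite(f"pics/{n}F.png",c["pixels"]);c["pixels"]=np.mean([l["pixels"] for l in L],0);A[n]=c
o,y=st()
np.set_printoptions(linewidth=250)
t=A["top"]["pixels"];s=A["side"]["pixels"]
print((100*t[...,0]/t[...,2])[186:192,206:216].astype(int))
print((100*t[...,0]/t[...,2])[170:179,210:226].astype(int))
print((100*s[...,0]/s[...,2])[199:208,272:298].astype(int))
```

```text
t 13.95 pos [0.5675 0.093  0.2695] yaw -0.2263 zw 0.0011 -0.0 F [5.5 1.5 1.1] M [ 0.23 -0.76 -0.  ] g 0.025
[[ 51  53  53  50  51  51  56  54  55  54]
 [ 50  49  50  51  55  56  53  51  51  55]
 [ 49  49  50  58  71  72  56  51  51  51]
 [ 53  52  54  69  89  86  62  51  47  50]
 [ 68  62  64  77  97  89  63  51  49  48]
 [100  90  84  89  98  88  63  57  52  51]]
[[ 91  86  80  63  51  49  49  50  49  49  49  48  49  49  49  50]
 [100 100  98  80  54  49  47  49  49  49  49  49  48  51  50  49]
 [101 101 100  89  65  54  49  49  49  49  50  50  51  52  51  51]
 [100 100 100  97  81  64  52  52  51  52  53  51  52  54  54  53]
 [ 98  99 100  99  98  87  72  63  59  58  55  53  50  55  52  55]
 [ 99  99  99 100 100  98  94  88  86  80  72  63  62  58  54  54]
 [100  98 100  99  99 100 100  99  98  94  90  89  87  80  63  55]
 [ 94  96  99  99  98 100 100 100  99 101  98  99  99  92  72  54]
 [ 74  81  87  91  94  97  99 100 100  98 100 101  99  93  72  55]]
[[103 100 103 100 103 100 103 102 101  61  60  61  63  64  64  64  82 101 101 101 101 101  87  66  59  59]
 [101 101 106 102 102 101  67  56  61  63  64  64  64  64  63  62  81  99 101 101 101 101  87  66  59  59]
 [103 103 101 101 101 101  67  63  64  64  64  63  62  60  60  59  84  99 101 101 101 101  87  67  56  53]
 [101 101 101 102 101 101  68  64  64  62  60  60  59  59  59  59  86  99 101 101 101 101  92  68  49  45]
 [101 101 101 101 101 102  73  70  73  86  83  65  59  59  58  59  86  99 101 101 101 101  90  65  45  45]
 [101 101 102 101 101 101  95  96  97 100  87  66  58  58  58  56  82  99 101 101 101 101  90  55  43  43]
 [101 101 101 101 101 101 100 101 101 101  87  66  56  53  52  49  82  98 101 101 101 101  85  54  42  42]
 [101 101 101 101 101 100 101 101 101 101  90  69  49  46  45  45  81  98 101 101 101 101  92  62  43  43]
 [101 100 101 101 101 101 101 101  98  92  75  51  43  44  43  42  73  97 101 101 101 101  93  64  42  43]]
```

View pics/sideF.png

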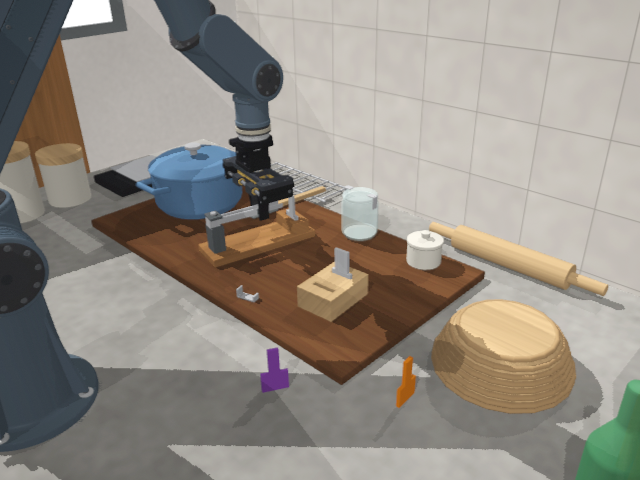

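View pics/topF.png

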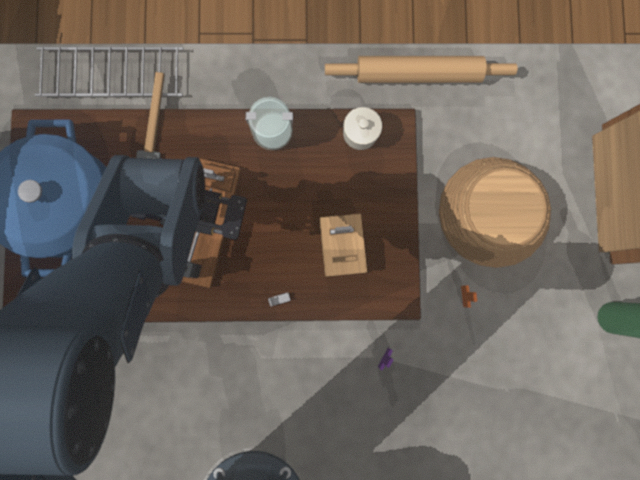

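The side view shows the gauge at (292,208) in the stand slot and the gripper squeezing the tweezers at (258,205). The wide gauge at (342,262), the jar, pot and clip are all unmoved. By the side view's edges the tip gap is about 18.2 mm, and it is holding steady, so I'm handing in.

```bash
python3 -c "
from rig import hand_in,get_obs
hand_in();o=get_obs();print(o['time'],o['grip_width'],o['ft_force'])"
```

```text
the job is handed in; nothing more can be done
the job is handed in; nothing more can be done
```

I took the narrow gauge from the rack, stood it in the stand's slot and let go. I then squeezed the tweezers by their grip pads to a finger opening of 25 mm and handed in at about 14 s, still holding.

**Gauge:** it reached the slot floor, with about 6 N of contact force at the expected height. Afterwards the pictures showed it upright, with its shoulders just above the mouth.

**Tip gap:**

| Check | Gap |
|---|---|
| Edges in the side view | about 18.2 mm |
| Finger opening (24.8–25.0 mm) and the stated geometry | 17.5–18.7 mm |
| Side view compared with the tweezers at rest | about 20 mm (disagrees) |

The last check has an error of about 1 mm. I relied on the other two, so the gap may be slightly over 18 mm.

**Alignment:** the tips looked about 0.5 mm off the tongue's edges, so I shifted the gripper 0.4 mm sideways to correct it. I judge the alignment good to about 1 mm. The gripper and arm hide the left tip from the top camera.

**Everything else:** the tips never came near closing. In the last pictures the wide gauge, jar, pot, clip and spatula looked unmoved. The measured wrist force stayed under 10 N.

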